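# Lock the analyser cover

## Robot

A 6-joint arm with a two-finger parallel gripper is mounted at the origin on the work surface. World frame = base frame: x ahead of the robot, y to its left, z up, the work surface at z = 0. Lengths are in m, angles in rad, forces in N, time in s.
With the tool pointing down it reaches from about 0.275 to 0.75 m from the base axis. Payload 10.2 kg.
Tool frame: the origin (TCP) lies midway between the tips of the shut fingers; the grasp point (between the pads) lies manip.pinch_z behind it (manip.pinch_z is the distance from the TCP to the grasp point, in m); z points along the fingers, y is the direction in which the jaws open and shut (so a half turn about z gives the same grasp; the last joint's range is limited). The gripper opens to 88 mm and grips with 3 to 60 N. Pads are 18 mm wide; open, the fingers measure 123 mm over their backs; the gripper's body (75 mm by 187 mm) begins 45 mm behind the grasp point.
Start: joints at [-1.386, 0.313, 1.498, -0, 1.331, -0.223], TCP at [0.208, -0.482, 0.239] pointing down, gripper open.
Joint ranges: [-2.94, 2.94], [-0.97, 2.17], [0.19, 2.56], [-1.23, 4.37], [0.02, 3.11], [-2.88, 2.88]. Speed limits (rad/s): [2.39, 2.39, 3.01, 3.14, 3.14, 3.14].

## Interface

Orientations are given as a unit quaternion [x, y, z, w].
In Python, from station import manip gives the robot as it stands.
- The arm moves only by the tool carry_out, never from a script. Its argument "increments" is a list of rows, each a list of 3 entries, a list of its own where there are three numbers: the opening in per cent of the stroke, from 0 (shut) to 100 (fully open), then the shift along the tool's x, y, z in cm, then the turn about the tool's z in degrees. In form: [[gripper, [tx, ty, tz], roll], ...]. A call has 1 to 20 rows; each row is the pose to reach, as a shift and turn from the pose commanded when the call began, along the tool's axes at that moment; what a row does not reach only later rows make up. A row lasts 1/12 s, in which the tool goes at most 41.7 mm and 7.16 degrees, less where a joint would pass 70% of its speed; a pose out of reach is approached as far as the arm can. A call with a gripper value outside its range is refused whole. The fingers move at their own pace and stop on an object; "grip_force" is the grip in N (left out, the last holds). Time passes only in rows, so rows that repeat a pose let the fingers close. It gives the time, the measured TCP pose, the force and the opening at its end, in the units of the state.
- manip.get_obs(): the state, without advancing time (a new reading comes with each control period).
- manip.get_image(name): name is "scene" or "top"; returns a dict with "color" (384x512x3 uint8, red, green, blue), "fx", "fy", "cx", "cy" (pixels), "D" ([k1, k2, p1, p2, k3] as OpenCV has them; the pictures are not rectified), "R" (3x3) and "t" (3): a world point X has camera coordinates R X + t. Camera axes: x right, y down, z forward; pixel columns grow to the right and rows downward; lengths in m; the calibration is good to about 2 mm. A picture is of the moment at which its call begins. There is no depth.
- manip.sign_off(): hands the job in, once; it reports no verdict.
Trained networks look in a picture, given as the dict that the camera call returned (one of the last four; its "shot" number tells which), for a name from the list of things; names that differ only in an ending like _2 or _b are one class to them, and where a whole thing is asked for, a point or a joint stands for the part that bears it (a point fixed in the world has none). Each returns a list of dicts, best first, with "conf" (0 to 1); they miss things now and then, are a little off and sometimes report something else, mostly with a low value. They report only what shows in the picture. A call takes as long as a camera call.
- manip.find_in(target, picture): "rect" ([left, top, right, bottom] in pixels, round what is visible of it).
- manip.cut_out(target, picture): "pixels" (384x512 bool, what is visible of it) and "rect" ([left, top, right, bottom] in pixels, round what is visible of it).
The state is a dict: "time_s": time; "qpos": joint angles; "joint_velocities": joint speeds; "effort": joint torques, N m; "eef_pos": TCP position; "eef_rot": TCP orientation; "wrist_force": force on the tool from outside, world axes, zero at the start; "torque": the same for the moment, N m; "grip_width": finger opening in m.
Only numpy, scipy, OpenCV 4.12 (cv2) and the standard library are available. Lean on these libraries where they do the work, as an engineer would, in place of code of your own. Each camera call takes 0.05 s, during which the arm holds its last target.

## Task

The grey cover on top of the bench analyser has sprung up. With closed fingertips set in the slot of its round quarter-turn fastener, push the cover down shut and, keeping it down, turn the fastener a quarter turn clockwise (seen from above) until it is fully locked, then let go so that the cover stays down by itself. Nothing is to be picked up: leave the glassware, bottles, dish and spatula around it where they are.

Things in the scene. Friction and masses are not known exactly. Their poses are not given: they have to be found in the camera images.
- slot_disc: Round steel fastener head, 86 mm across, flush in the grey cover. In its top a straight slot across the centre, 30 mm wide, 78 mm long (ends closed), 16 mm deep. Origin: on its axis, on the slot's FLOOR; z up along the axis, y along the slot. Cover shut: axis vertical, origin 106 mm above the bench; cover up: about 23 mm higher, leaning 0.12 rad. Turning takes about 0.1 N m.
- fastener (a joint): Fastener angle (rad), growing clockwise seen from above: 0 unlocked (slot parallel to the cover's hinge), 1.571 fully locked (slot square to it); stops at both ends, friction holds it between. From 0.5 rad on its lug passes under a keeper if the cover is down; if the cover is up the lug strikes the keeper and the fastener is blocked there.
- cover (a joint): Opening angle of the cover (rad): 0 shut, 0.12 fully up. A spring lifts it to 0.12 unless pressed or locked; pressing it shut at the fastener takes about 5 N and ends on a firm stop. Once locked it may lift by about 0.01 when let go.
- analyser: Low white housing fixed to the bench, 300 (x) by 400 (y) by 100 mm tall. Origin: centre of its underside; x points from its front (robot side) to its back, y to the left. Grey cover 280 by 236 by 22 mm on the left of its top (top at 122 mm when shut), hinged at the back along y at x = 130, z = 100 mm; fastener axis at x = -60, y = 75 mm when shut. Console on the right, up to 115 mm high.
- beaker: Bystander, loose: glass beaker, 80 mm across, 95 mm tall. Origin at its underside centre.
- buffer_bottle: Bystander, loose: white bottle with black cap, 56 mm across, 110 mm tall. Origin at its underside centre.
- storage_vial: Bystander, loose: small white jar with black cap, 32 mm across, 60 mm tall. Origin at its underside centre.
- small_beaker: Bystander, loose: small glass beaker, 54 mm across, 60 mm tall. Origin at its underside centre.
- dish: Bystander, loose: low white dish, 64 mm across, 18 mm tall, standing on the analyser's deck to the right of the cover. Origin at its underside centre.
- spatula: Bystander, loose: hand spatula with black handle, 170 mm long, lying on the bench in front of the analyser. Origin at its underside, near its middle; x along it. At most 30 mm high.

How it is judged:
By the outcome, as a careful person would: the job done as asked, in the order asked, and still so for the second after the job is handed in, with the robot touching nothing.
It also fails if it takes over 42 s, if anything falls off the work surface, if the arm or the gripper's body presses on something with over 40 N, if the wrist force passes 120 N, or if a joint passes its speed limit or range.

## Working session

There is one attempt and no reset: what is moved stays moved. The work goes in short steps, Python scripts to look and compute and a tool call to move; the robot and the scene stay as the last step left them, time stands still between calls to the robot, and variables do not carry over. Pictures are saved under pics/ and viewed, and the job is handed in when it is done.

Besides the shell and the picture viewer there is one more tool, called after "Request:" as name(argument=value, ...) on one line, values as JSON. carry_out: Moves the arm, as the interface text tells. Its arguments: {"type":"object","properties":{"increments":{"type":"array"},"grip_force":{"type":"number"}},"required":["increments"]}

```bash
mkdir -p pics; ls
cat > h.py <<'E'
import numpy as np, cv2
from station import manip
def pic(n,fn):
    p=manip.get_image(n); cv2.imwrite('pics/'+fn,p['color'][:,:,::-1]); return p
def K(p): return np.array([[p['fx'],0,p['cx']],[0,p['fy'],p['cy']],[0,0,1.]])
def ray(p,uv):
    u=cv2.undistortPoints(np.array([[uv]],float),K(p),np.array(p['D'],float)).ravel()
    R=np.array(p['R']);t=np.array(p['t']); return -R.T@t, R.T@np.array([u[0],u[1],1.])
def onz(p,uv,z):
    c,d=ray(p,uv); return c+d*(z-c[2])/d[2]
def proj(p,X):
    return cv2.projectPoints(np.array(X,float).reshape(-1,3),cv2.Rodrigues(np.array(p['R'],float))[0],np.array(p['t'],float),K(p),np.array(p['D'],float))[0].reshape(-1,2)
def tri(rays):
    A=np.zeros((3,3));b=np.zeros(3)
    for c,d in rays:
        d=d/np.linalg.norm(d);P=np.eye(3)-np.outer(d,d);A+=P;b+=P@c
    return np.linalg.solve(A,b)
E
python3 - <<'E'
from h import *
np.set_printoptions(precision=4,suppress=True)
a=pic('scene','s0.png');b=pic('top','t0.png')
for p in(a,b):
    print(p['shot'],p['fx'],-np.array(p['R']).T@p['t'])
    for n in('slot_disc','analyser','cover','dish','beaker','buffer_bottle','storage_vial','small_beaker','spatula'):
        r=manip.find_in(n,p); print(n,[(np.round(x['rect']),round(x['conf'],2)) for x in r[:2]])
o=manip.get_obs();print(o, manip.pinch_z)
E
```

```text
pics
1 367.80604620065475 [ 1.0662 -0.4079  0.7873]
slot_disc [(array([214., 148., 250., 171.]), 0.85)]
analyser [(array([126., 120., 322., 310.]), 0.77), (array([120., 256., 138., 277.]), 0.7)]
cover [(array([172., 125., 318., 235.]), 0.85)]
dish [(array([200., 234., 230., 255.]), 0.68)]
beaker [(array([274., 125., 301., 154.]), 0.74), (array([134., 271., 160., 299.]), 0.61)]
buffer_bottle [(array([303., 144., 323., 178.]), 0.59)]
storage_vial [(array([117., 255., 139., 278.]), 0.75)]
small_beaker [(array([134., 270., 158., 302.]), 0.9), (array([176., 123., 318., 235.]), 0.44)]
spatula [(array([162., 173., 178., 190.]), 0.45)]
2 410.35514282079913 [0.4433 0.0315 1.0777]
slot_disc [(array([248., 193., 288., 234.]), 0.86)]
analyser [(array([197., 113., 384., 262.]), 0.74), (array([253., 271., 319., 301.]), 0.4)]
cover [(array([202., 125., 327., 261.]), 0.65), (array([164., 203., 198., 234.]), 0.4)]
dish [(array([327., 132., 355., 158.]), 0.74)]
beaker [(array([165., 202., 197., 235.]), 0.8), (array([202., 125., 327., 259.]), 0.51)]
buffer_bottle [(array([162., 169., 188., 195.]), 0.62)]
storage_vial [(array([388., 200., 409., 210.]), 0.64)]
small_beaker [(array([381., 162., 407., 183.]), 0.88)]
spatula [(array([253., 273., 320., 298.]), 0.83)]
{'time_s': 1.0, 'qpos': array([-1.3864,  0.3129,  1.4977, -0.    ,  1.331 , -0.2234]), 'joint_velocities': array([-0.0005, -0.001 ,  0.0008,  0.0003, -0.0016, -0.0007]), 'effort': array([ -0.0007, -40.2111, -25.2424,   0.0695,   0.0318,  -0.    ]), 'eef_pos': array([ 0.2082, -0.482 ,  0.2388]), 'eef_rot': array([ 0.9793,  0.2025, -0.    ,  0.0001]), 'wrist_force': array([-0.0491,  0.107 , -0.2112]), 'torque': array([ 0.0083, -0.0835, -0.0039]), 'grip_width': 0.08818179010913058} 0.0187
```

View pictures.

Run:
```python
import cv2
a=cv2.imread('pics/t0.png');cv2.imwrite('pics/t0c.png',cv2.resize(a[100:310,150:420],None,fx=2.9,fy=2.85,interpolation=cv2.INTER_CUBIC))
a=cv2.imread('pics/s0.png');cv2.imwrite('pics/s0c.png',cv2.resize(a[110:320,100:360],None,fx=2.9,fy=2.85,interpolation=cv2.INTER_CUBIC))
```

```text
(no output)
```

View pics/t0c.png

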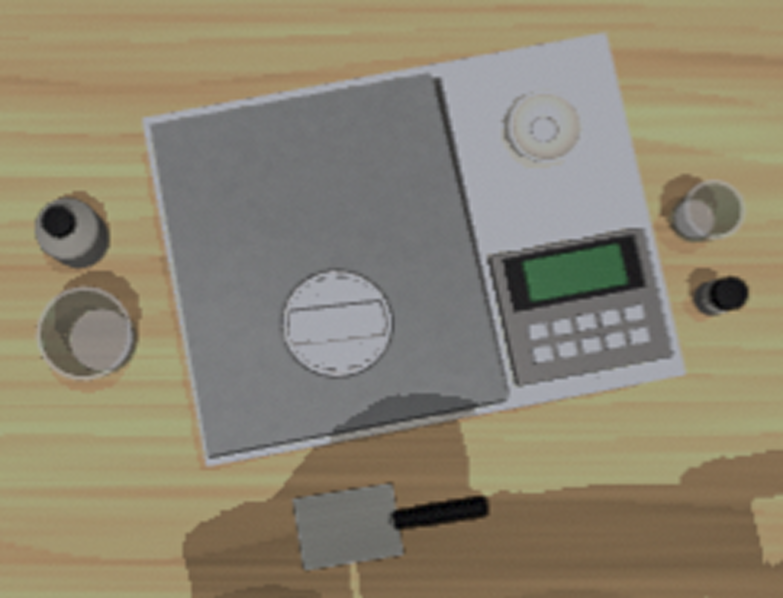

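View pics/s0c.png

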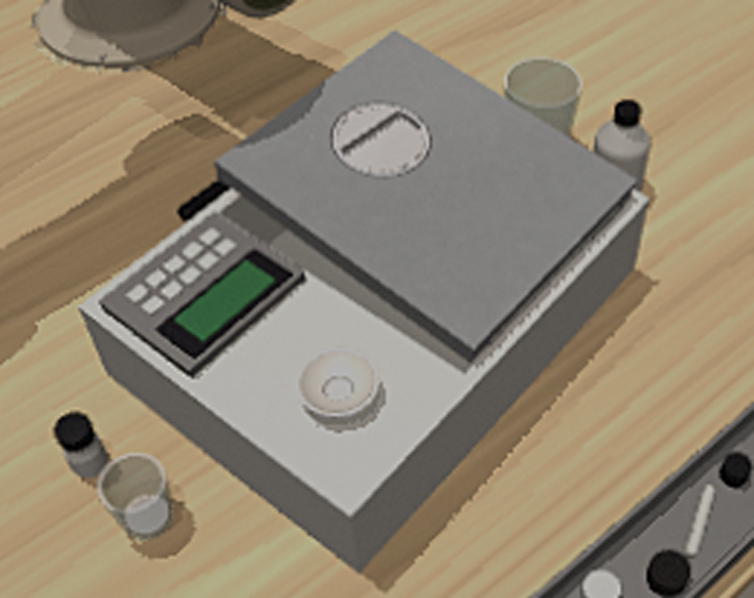

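```bash
cat > fit.py <<'E'
from h import *
from scipy.optimize import least_squares
np.set_printoptions(precision=4,suppress=True)
a=pic('scene','s1.png');b=pic('top','t1.png')
T=lambda u,v:(150+u/2.9,100+v/2.85)
S=lambda u,v:(100+u/2.9,110+v/2.85)
ob=[(b,T(147,118),(.15,.2,.1)),(b,T(607,35),(.15,-.2,.1)),(b,T(685,375),(-.15,-.2,.1)),(b,T(207,465),(-.15,.2,.1)),
(a,S(352,515),(.15,-.2,.1)),(a,S(82,308),(-.15,-.2,.1)),(a,S(648,200),(.15,.2,.1))]
def w(q,X):
    c,s=np.cos(q[2]),np.sin(q[2]);X=np.array(X);return np.array([q[0]+c*X[0]-s*X[1],q[1]+s*X[0]+c*X[1],X[2]])
f=lambda q:np.concatenate([proj(p,w(q,X))[0]-uv for p,uv,X in ob])
r=least_squares(f,[.45,0,.15],loss='soft_l1');q=r.x
print(q,np.degrees(q[2]),f(q).reshape(-1,2))
th=.12
up=lambda x,y,z:(.13+(x-.13)*np.cos(th)+(z-.1)*np.sin(th), y, .1-(x-.13)*np.sin(th)+(z-.1)*np.cos(th))
print('disc shut',w(q,(-.06,.075,.106)),'disc up top',w(q,up(-.06,.075,.122)),'floor',w(q,up(-.06,.075,.106)))
d=[]
for p in(a,b):
    c=manip.cut_out('slot_disc',p)[0]; m=c['pixels'].astype(np.uint8)
    cn=max(cv2.findContours(m,0,2)[0],key=cv2.contourArea);e=cv2.fitEllipse(cn)
    d.append(ray(p,e[0]));print(c['conf'],e,proj(p,w(q,up(-.06,.075,.122))))
print('tri',tri(d))
# slot rim check in top
for s in[(-.015,.039),(.015,.039),(-.015,-.039),(.015,-.039)]:
    uv=proj(b,w(q,up(-.06+s[0],.075+s[1],.122)))[0];print('slot crop',(uv-[150,100])*[2.9,2.85])
E
python3 fit.py
```

```text
[ 0.5814 -0.0664  0.1841] 10.547442857064693 [[-1.7486 -0.6039]
 [-0.3292 -1.4445]
 [ 0.3599 -0.6844]
 [-0.2436 -0.0653]
 [-1.7426  0.0609]
 [-2.1727 -1.1053]
 [-0.121  -0.9885]]
disc shut [ 0.5087 -0.0037  0.106 ] disc up top [ 0.5126 -0.0029  0.1446] floor [ 0.5107 -0.0033  0.1287]
0.84 ((230.99754333496094, 159.34719848632812), (25.133209228515625, 33.73243713378906), 95.88419342041016) [[230.7674 158.0139]]
0.7 ((266.26483154296875, 213.1919403076172), (35.41364288330078, 37.602317810058594), 113.24751281738281) [[266.2028 212.5841]]
tri [ 0.512  -0.0027  0.1393]
slot crop [291.8076 348.2707]
slot crop [284.6837 311.9891]
slot crop [389.5855 329.7864]
slot crop [381.755  293.7032]
```

Run:
```python
import cv2
a=cv2.imread('pics/t1.png');cv2.imwrite('pics/t1z.png',cv2.resize(a[188:238,236:296],None,fx=11,fy=11,interpolation=cv2.INTER_CUBIC))
```

```text
(no output)
```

View pics/t1z.png

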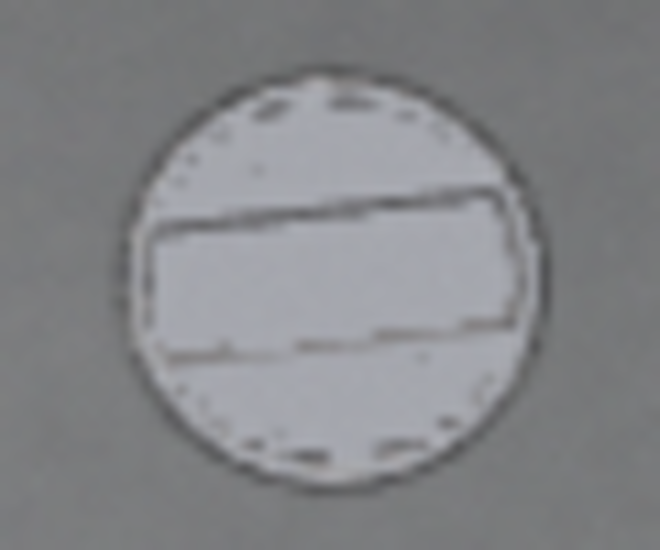

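Request:
carry_out(increments=[[0,[2.3,-1.6,0],-7],[0,[4.7,-3.2,0],-14],[0,[7,-4.8,0],-21],[0,[9.4,-6.4,0],-28],[0,[11.7,-8,0],-35],[0,[14.1,-9.6,0],-42],[0,[16.4,-11.2,0],-49],[0,[18.8,-12.8,0],-56],[0,[21.1,-14.4,0],-63],[0,[23.5,-16,0],-70],[0,[25.8,-17.6,0],-77],[0,[28.1,-19.2,0],-84],[0,[30.5,-20.8,0],-91],[0,[32.8,-22.4,0],-98],[0,[35.2,-24,0],-105],[0,[37.5,-25.6,0],-112],[0,[39.9,-27.2,0],-119],[0,[42.2,-28.8,0],-126],[0,[44.6,-30.4,0],-133],[0,[46.9,-31.95,0],-140]], grip_force=30)

```text
time_s: 2.87
eef_pos: [0.5127, -0.0012, 0.2388]
eef_rot: [0.142, 0.99, 0.0, 0.0]
wrist_force: [0.1, -0.1, 0.3]
grip_width: 0.0002
```

Run:
```python
from h import *
np.set_printoptions(precision=4,suppress=True)
o=manip.get_obs();print(o)
```

```text
{'time_s': 2.8667, 'qpos': array([-0.2312,  0.2855,  1.5344,  0.    ,  1.3215, -1.5179]), 'joint_velocities': array([ 0.635 ,  0.3849, -0.5063,  0.0004,  0.1196, -0.8206]), 'effort': array([ -2.9872, -41.7054, -22.9022,   0.0481,  -0.0281,   1.1554]), 'eef_pos': array([ 0.5127, -0.0012,  0.2388]), 'eef_rot': array([0.1416, 0.9899, 0.    , 0.0001]), 'wrist_force': array([ 0.0924, -0.0528,  0.3262]), 'torque': array([-0.0067, -0.1563,  0.0274]), 'grip_width': 0.00022348178663949645}
```

Request:
carry_out(increments=[[0,[0,0,1.2],-6],[0,[0,0,2.4],-12],[0,[0,0,3.6],-18],[0,[0,0,4.8],-23],[0,[0,0,6.0],-23],[0,[0,0,7.0],-23],[0,[0,0,7.4],-23],[0,[0,0,7.4],-23],[0,[0,0,7.4],-23]])

```text
time_s: 3.62
eef_pos: [0.5122, -0.0027, 0.1651]
eef_rot: [-0.055, 0.998, -0.0, 0.0]
wrist_force: [-0.8, -0.6, 0.9]
grip_width: 0.0002
```

Run:
```python
from h import *
np.set_printoptions(precision=4,suppress=True)
o=manip.get_obs();print(o['eef_pos'],o['eef_rot'],o['qpos'],o['wrist_force'])
a=pic('scene','s2.png');b=pic('top','t2.png')
print(proj(a,o['eef_pos']),proj(b,o['eef_pos']))
i=cv2.imread('pics/s2.png');cv2.imwrite('pics/s2c.png',cv2.resize(i[90:220,160:320],None,fx=4.5,fy=4.5,interpolation=cv2.INTER_CUBIC))
```

```text
[ 0.5122 -0.0027  0.1651] [-0.0554  0.9985 -0.      0.0002] [-0.2344  0.3558  1.641   0.      1.1444 -1.9159] [-0.8104 -0.607   0.8881]
[[230.3945 151.9243]] [[266.4452 212.0814]]
```

View pics/s2c.png

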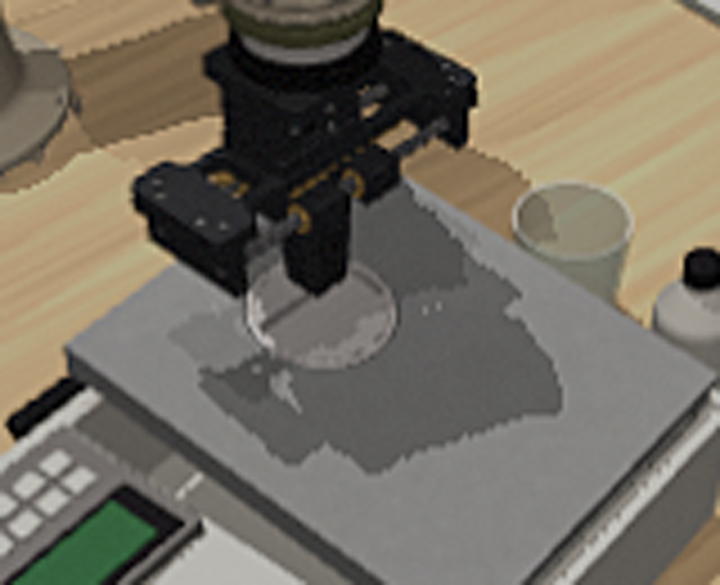

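View pics/t2.png

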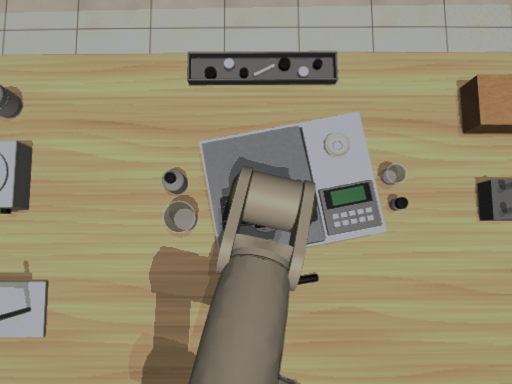

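Request:
carry_out(increments=[[0,[0,0,0.5],0],[0,[0,0,1.0],0],[0,[0,0,1.5],0],[0,[0,0,2.0],0],[0,[0,0,2.4],0],[0,[0,0,2.8],0],[0,[0,0,3.2],0],[0,[0,0,3.2],0]])

```text
time_s: 4.38
eef_pos: [0.5119, -0.0027, 0.1321]
eef_rot: [-0.056, 0.998, 0.0, -0.0]
wrist_force: [-0.2, -1.0, 1.8]
grip_width: 0.0005
```

Request:
carry_out(increments=[[0,[0,0,0.3],0],[0,[0,0,0.6],0],[0,[0,0,0.9],0],[0,[0,0,1.2],0],[0,[0,0,1.5],0],[0,[0,0,1.8],0],[0,[0,0,2.1],0],[0,[0,0,2.3],0],[0,[0,0,2.3],0],[0,[0,0,2.3],0]])

```text
time_s: 5.22
eef_pos: [0.512, -0.0027, 0.1116]
eef_rot: [-0.056, 0.998, -0.0, 0.0]
wrist_force: [-12.7, -0.9, 25.9]
grip_width: 0.0004
```

Run:
```python
from h import *
np.set_printoptions(precision=4,suppress=True)
o=manip.get_obs();print(o['eef_pos'],o['wrist_force'],o['torque'])
a=pic('scene','s3.png')
i=cv2.imread('pics/s3.png');cv2.imwrite('pics/s3c.png',cv2.resize(i[90:220,160:320],None,fx=4.5,fy=4.5,interpolation=cv2.INTER_CUBIC))
```

```text
[ 0.512  -0.0027  0.1116] [-12.7474  -0.9434  25.8931] [ 0.093   1.8891 -0.0244]
```

View pics/s3c.png

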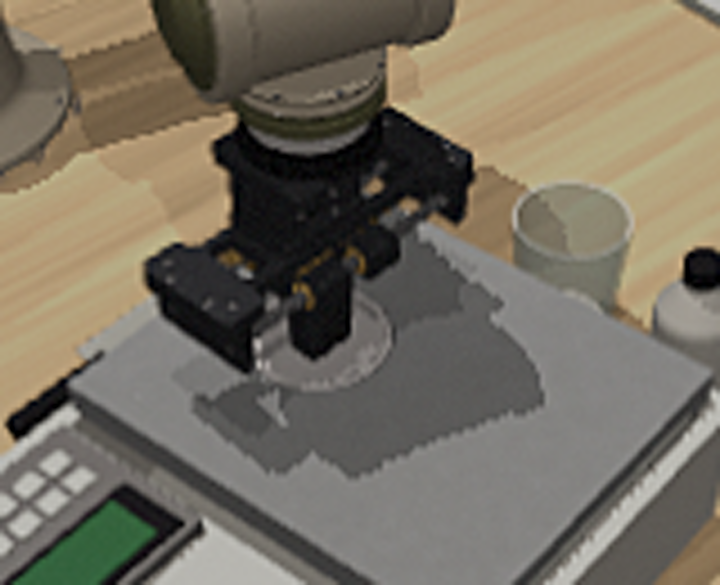

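```bash
cat > cov.py <<'E'
from h import *
import sys
q=[.5814,-.0664,.1841]
def w(X):
    c,s=np.cos(q[2]),np.sin(q[2]);return np.array([q[0]+c*X[0]-s*X[1],q[1]+s*X[0]+c*X[1],X[2]])
def up(th,x,y,z): return w((.13+(x-.13)*np.cos(th)+(z-.1)*np.sin(th), y, .1-(x-.13)*np.sin(th)+(z-.1)*np.cos(th)))
if __name__=='__main__':
  p=manip.get_image('scene')
  for th in(0,.03,.12):
    for X in[(-.15,-.043,.122),(-.15,-.043,.1),(-.15,.193,.122),(.13,-.043,.122),(-.06,.075,.122)]:
        print(th,X,np.round((proj(p,up(th,*X))[0]-[160,90])*4.5))
E
python3 cov.py
```

```text
0 (-0.15, -0.043, 0.122) [ 57. 376.]
0 (-0.15, -0.043, 0.1) [ 63. 403.]
0 (-0.15, 0.193, 0.122) [330. 170.]
0 (0.13, -0.043, 0.122) [449. 631.]
0 (-0.06, 0.075, 0.122) [315. 332.]
0.03 (-0.15, -0.043, 0.122) [ 56. 366.]
0.03 (-0.15, -0.043, 0.1) [ 61. 393.]
0.03 (-0.15, 0.193, 0.122) [331. 160.]
0.03 (0.13, -0.043, 0.122) [450. 632.]
0.03 (-0.06, 0.075, 0.122) [315. 325.]
0.12 (-0.15, -0.043, 0.122) [ 53. 337.]
0.12 (-0.15, -0.043, 0.1) [ 56. 363.]
0.12 (-0.15, 0.193, 0.122) [334. 131.]
0.12 (0.13, -0.043, 0.122) [453. 634.]
0.12 (-0.06, 0.075, 0.122) [318. 306.]
```

Request:
carry_out(increments=[[0,[0.1,0,0],0],[0,[0.2,0,0],0],[0,[0.3,0,0],0],[0,[0.3,0,0],0],[0,[0.3,0,0],0]])

```text
time_s: 5.73
eef_pos: [0.5117, -0.0028, 0.1119]
eef_rot: [-0.055, 0.998, -0.0, 0.004]
wrist_force: [3.0, 3.5, 16.0]
grip_width: 0.0005
```

Request:
carry_out(increments=[[0,[0,0,0.1],0],[0,[0,0,0.2],0],[0,[0,0,0.2],0],[0,[0,0,0.2],0],[0,[0,0,0.2],0]])

```text
time_s: 6.15
eef_pos: [0.5118, -0.0028, 0.1113]
eef_rot: [-0.056, 0.998, -0.001, 0.004]
wrist_force: [-2.7, 5.3, 30.2]
grip_width: 0.0006
```

Run:
```python
from h import *
np.set_printoptions(precision=4,suppress=True)
o=manip.get_obs();print(o['eef_pos'],o['wrist_force'],o['torque'],o['joint_velocities'])
a=pic('scene','s4.png')
c=cv2.resize(cv2.imread('pics/s4.png')[130:220,160:320],None,fx=4.5,fy=4.5,interpolation=cv2.INTER_CUBIC);cv2.imwrite('pics/s4c.png',c)
i=cv2.imread('pics/s4.png');cv2.imwrite('pics/s4d.png',cv2.resize(i[135:185,200:270],None,fx=11,fy=11,interpolation=cv2.INTER_CUBIC))
```

```text
[ 0.5118 -0.0028  0.1113] [-2.7273  5.2598 30.1985] [0.8476 0.3831 0.0116] [ 0.0001 -0.0005  0.0006 -0.0001  0.0007 -0.0005]
```

View pics/s4d.png

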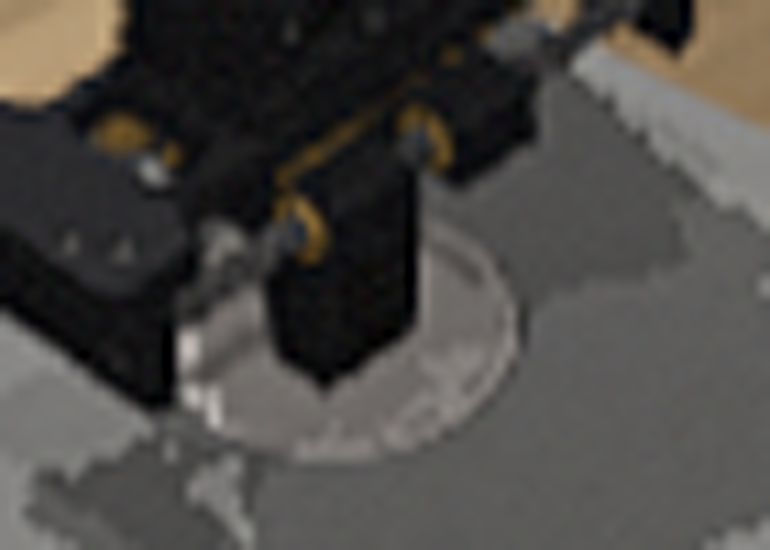

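```bash
cat > ov.py <<'E'
from cov import *
import sys
def draw(src,out,th,phi,box=(135,185,200,270),k=11,q_=None):
    p=manip.get_image('scene');cv2.imwrite('pics/'+src,p['color'][:,:,::-1])
    o=manip.get_obs()
    from scipy.spatial.transform import Rotation as Ro
    Rt=Ro.from_quat(o['eef_rot']).as_matrix()
    y0,y1,x0,x1=box
    im=cv2.resize(p['color'][y0:y1,x0:x1,::-1],None,fx=k,fy=k,interpolation=cv2.INTER_CUBIC)
    def pl(P,c,close=True):
        u=np.round((proj(p,P)+.5-[x0,y0])*k).astype(np.int32);cv2.polylines(im,[u.reshape(-1,1,2)],close,c,1)
    c_,s_=np.cos(-phi),np.sin(-phi)
    def disc(x,y,z): return up(th,-.06+c_*x-s_*y,.075+s_*x+c_*y,z)
    pl([disc(.043*np.cos(t),.043*np.sin(t),.122) for t in np.linspace(0,6.28,40)],(0,255,0))
    for z,c in((.122,(0,0,255)),(.106,(255,0,0))):
        pl([disc(a,b,z) for a,b in((-.015,-.039),(.015,-.039),(.015,.039),(-.015,.039))],c)
    for dz,c in((0,(0,255,255)),(-.02,(255,255,0))):
        pl([o['eef_pos']+Rt@np.array([a,b,dz]) for a,b in((-.009,-.0175),(.009,-.0175),(.009,.0175),(-.009,.0175))],c)
    cv2.imwrite('pics/'+out,im)
if __name__=='__main__': draw(sys.argv[1]+'.png',sys.argv[1]+'o.png',float(sys.argv[2]),float(sys.argv[3]))
E
python3 ov.py s5 0 .08
```

```text
(no output)
```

View pics/s5o.png

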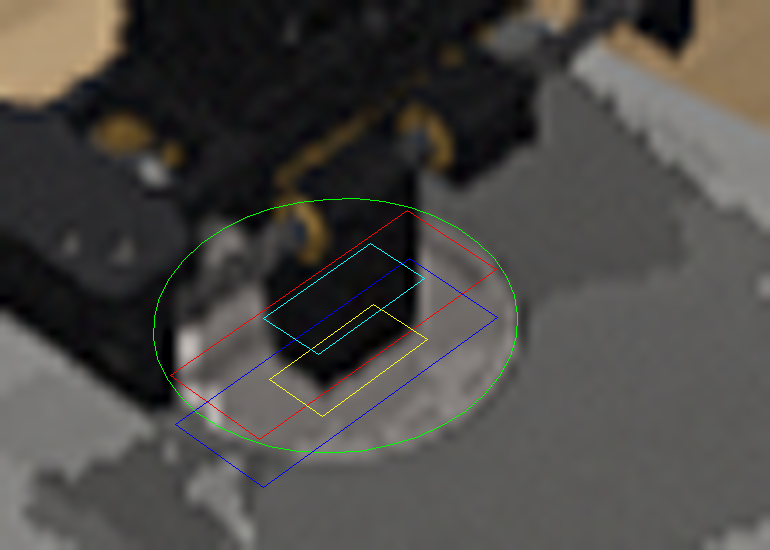

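```bash
cat > ov2.py <<'E'
from cov import *
from scipy.spatial.transform import Rotation as Ro
p=manip.get_image('scene')
im0=cv2.imread('pics/s2.png');x0,y0,k=195,120,9
im=cv2.resize(im0[y0:y0+65,x0:x0+85],None,fx=k,fy=k,interpolation=cv2.INTER_CUBIC)
pos=np.array([.5122,-.0027,.1651]);Rt=Ro.from_quat([-.0554,.9985,0,.0002]).as_matrix()
def pl(P,c):
    u=np.round((proj(p,P)+.5-[x0,y0])*k).astype(np.int32);cv2.polylines(im,[u.reshape(-1,1,2)],True,c,1)
for dz,c in((0,(0,255,255)),(-.02,(255,255,0))):
    pl([pos+Rt@np.array([a,b,dz]) for a,b in((-.009,-.0175),(.009,-.0175),(.009,.0175),(-.009,.0175))],c)
pl([up(.12,-.06+.043*np.cos(t),.075+.043*np.sin(t),.122) for t in np.linspace(0,6.28,40)],(0,255,0))
cv2.imwrite('pics/s2o.png',im)
E
python3 ov2.py
```

```text
(no output)
```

View pics/s2o.png

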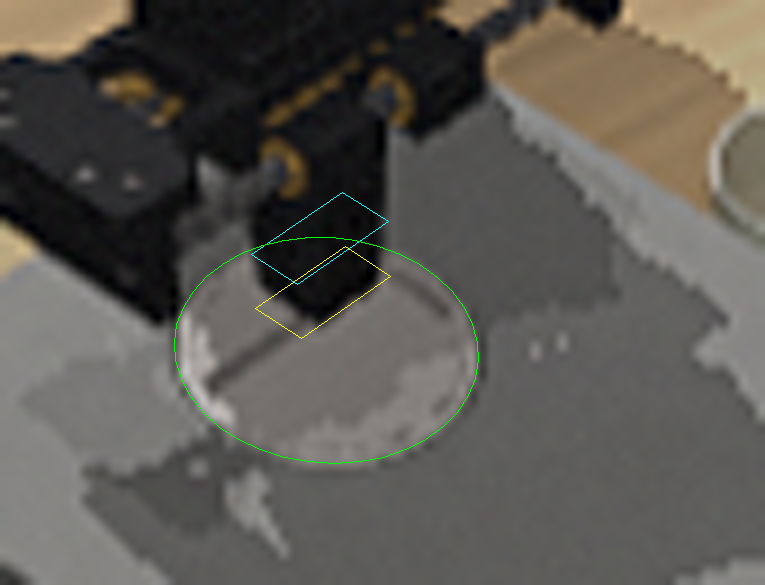

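Run:
```python
from cov import *
p=manip.get_image('scene');x0,y0,k=165,155,8
out=[]
for im0,ths in((cv2.imread('pics/s2.png'),(.12,)),(p['color'][:,:,::-1],(0,.028))):
    im=cv2.resize(im0[y0:y0+35,x0:x0+95],None,fx=k,fy=k,interpolation=cv2.INTER_CUBIC)
    for th,c in zip(ths,((0,255,0),(0,0,255))):
        for z in(.1,.122):
            u=np.round((proj(p,[up(th,x,-.043,z) for x in(-.15,.13)])+.5-[x0,y0])*k).astype(np.int32);cv2.polylines(im,[u.reshape(-1,1,2)],False,c,1)
    out.append(im)
cv2.imwrite('pics/gap.png',np.vstack(out))
```

```text
(no output)
```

View pics/gap.png

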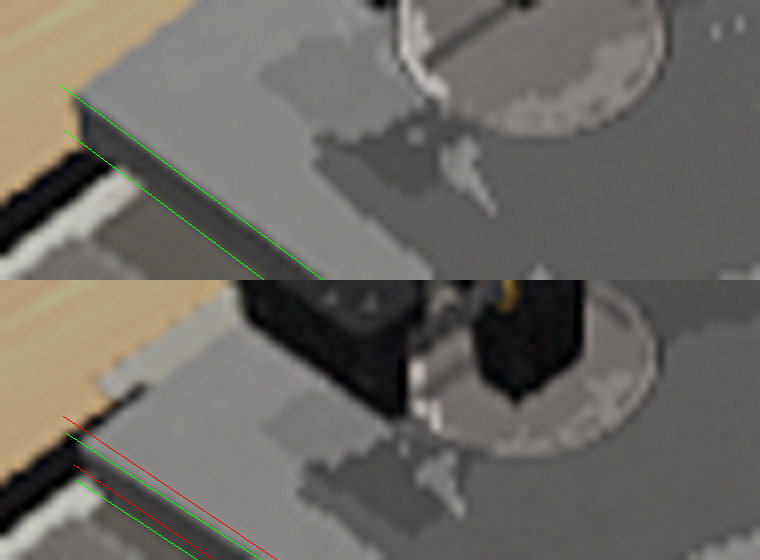

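Request:
carry_out(increments=[[0,[0,0,-0.05],3],[0,[0,0,-0.05],6],[0,[0,0,-0.05],9],[0,[0,0,-0.05],12],[0,[0,0,-0.05],15],[0,[0,0,-0.05],18],[0,[0,0,-0.05],21],[0,[0,0,-0.05],24],[0,[0,0,-0.05],24]])

```text
time_s: 7.1
eef_pos: [0.5115, -0.0038, 0.1114]
eef_rot: [0.155, 0.988, -0.001, 0.004]
wrist_force: [-4.2, -2.6, 27.5]
grip_width: 0.0009
```

```bash
python3 - <<'E'
from h import *
np.set_printoptions(precision=4,suppress=True)
o=manip.get_obs();print(o['eef_pos'],o['wrist_force'],o['torque'],o['qpos'])
E
python3 ov.py s6 0 .08
```

```text
[ 0.5115 -0.0038  0.1114] [-4.2063 -2.6388 27.4925] [-0.2493  0.4971  0.0889] [-0.2366  0.42    1.7063 -0.0005  1.0072 -1.4967]
```

View pics/s6o.png

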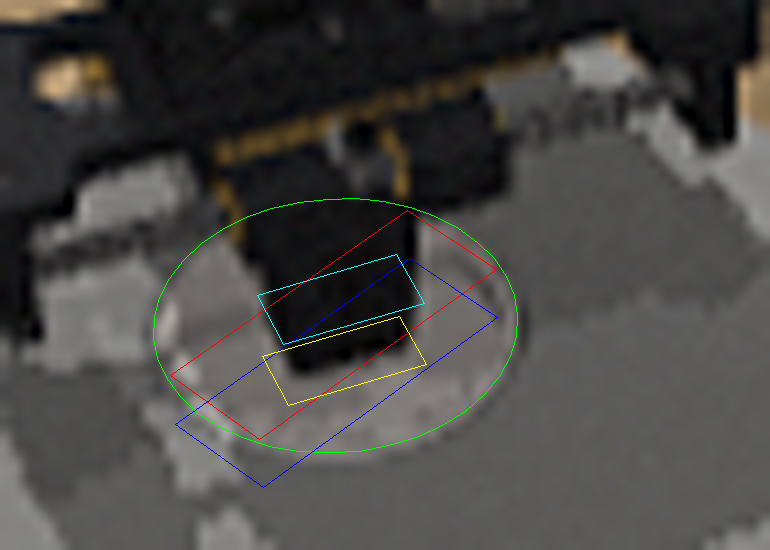

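Request:
carry_out(increments=[[0,[0,0,-0.3],-7],[0,[0,0,-0.4],-14],[0,[0,0,-0.4],-20],[0,[0,0,-0.4],-22],[0,[0,0,-0.4],-22]])

```text
time_s: 7.57
eef_pos: [0.5096, -0.0029, 0.1124]
eef_rot: [-0.039, 0.999, -0.0, 0.001]
wrist_force: [-0.4, 0.9, 5.5]
grip_width: 0.0001
```

Request:
carry_out(increments=[[0,[0.1,0,0],0],[0,[0.2,0,0],0],[0,[0.3,0,0],0],[0,[0.3,0,0],0],[0,[0.3,0,0],0]])

```text
time_s: 7.98
eef_pos: [0.5075, -0.0034, 0.1128]
eef_rot: [-0.037, 0.999, -0.0, 0.002]
wrist_force: [6.6, 1.5, 4.5]
grip_width: 0.0004
```

Request:
carry_out(increments=[[0,[0.1,0,0],0],[0,[0.2,0,0],0],[0,[0.2,0,0],0],[0,[0.2,0,0],0]])

```text
time_s: 8.32
eef_pos: [0.5065, -0.0041, 0.1133]
eef_rot: [-0.037, 0.999, -0.001, 0.004]
wrist_force: [10.9, -1.2, 3.0]
grip_width: 0.0002
```

Request:
carry_out(increments=[[0,[-0.2,0,0],0],[0,[-0.4,0,0],0],[0,[-0.6,0,0],0],[0,[-0.8,0,0],0],[0,[-0.8,0,0],0],[0,[-0.8,0,0],0]])

```text
time_s: 8.82
eef_pos: [0.5107, -0.0028, 0.1122]
eef_rot: [-0.038, 0.999, 0.0, -0.002]
wrist_force: [-8.7, -2.3, 10.1]
grip_width: 0.0005
```

Request:
carry_out(increments=[[0,[0.2,0,0],0],[0,[0.33,0,0],0],[0,[0.33,0,0.2],0],[0,[0.33,0,0.4],0],[0,[0.33,0,0.4],0],[0,[0.33,0,0.4],0]])

```text
time_s: 9.32
eef_pos: [0.5092, -0.003, 0.1111]
eef_rot: [-0.038, 0.999, -0.0, 0.001]
wrist_force: [-9.6, 0.9, 33.9]
grip_width: 0.0003
```

```bash
python3 - <<'E'
from h import *
np.set_printoptions(precision=4,suppress=True)
o=manip.get_obs();print(o['eef_pos'],o['wrist_force'],o['torque'],o['qpos'])
E
python3 ov.py s7 0 .08
```

```text
[ 0.5092 -0.003   0.1111] [-9.5761  0.8705 33.9198] [ 0.2872  1.4946 -0.0118] [-0.2362  0.4187  1.7092 -0.0002  1.0115 -1.8829]
```

View pics/s7o.png

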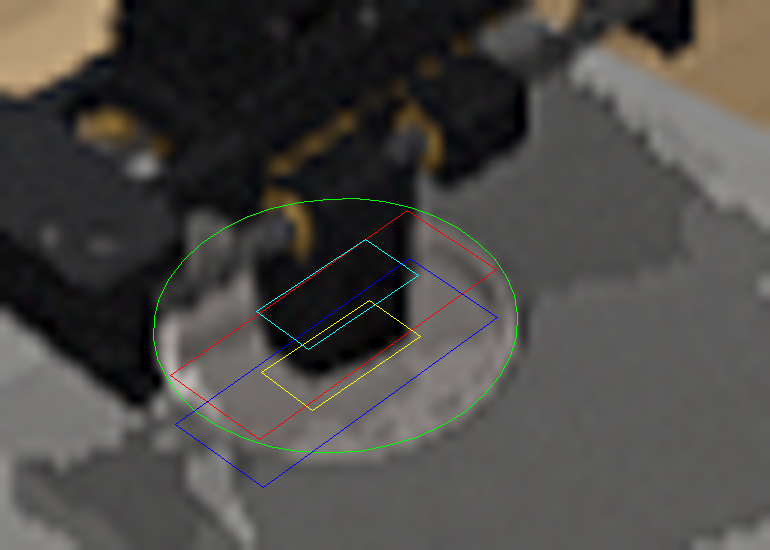

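Request:
carry_out(increments=[[0,[0,0,-0.1],4],[0,[0,0,-0.1],8],[0,[0,0,-0.1],12],[0,[0,0,-0.1],16],[0,[0,0,-0.1],20],[0,[0,0,-0.1],24],[0,[0,0,-0.1],28],[0,[0,0,-0.1],32],[0,[0,0,-0.1],36],[0,[0,0,-0.1],40],[0,[0,0,-0.1],44],[0,[0,0,-0.1],44]])

```text
time_s: 10.37
eef_pos: [0.5089, -0.0029, 0.1114]
eef_rot: [0.341, 0.94, 0.0, 0.001]
wrist_force: [-7.9, 1.5, 27.8]
grip_width: 0.0006
```

```bash
python3 - <<'E'
from h import *
np.set_printoptions(precision=4,suppress=True)
o=manip.get_obs();print(o['eef_pos'],o['wrist_force'],o['torque'],o['qpos'])
E
python3 ov.py s8 0 .4
```

```text
[ 0.5089 -0.0029  0.1114] [-7.9272  1.5212 27.7831] [ 0.2458  1.2455 -0.0116] [-0.2363  0.4182  1.7091 -0.0001  1.0132 -1.1114]
```

View pics/s8o.png

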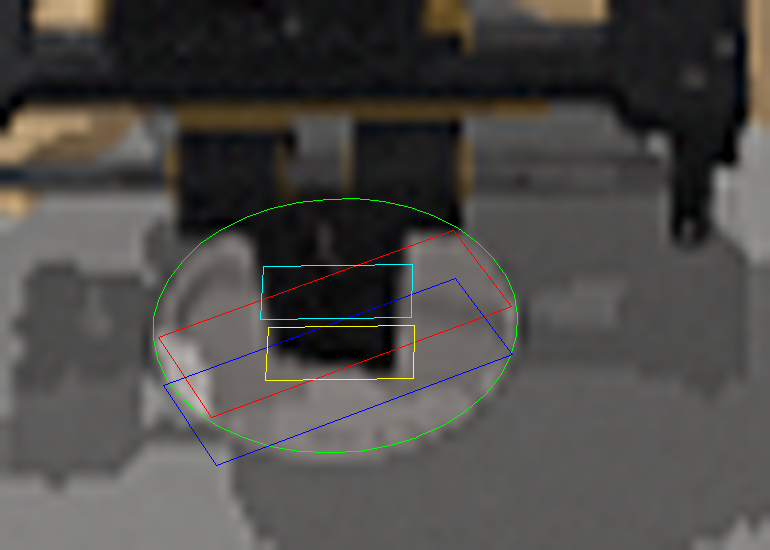

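Run:
```python
import cv2
i=cv2.imread('pics/s8.png');cv2.imwrite('pics/s8d.png',cv2.resize(i[135:185,200:270],None,fx=11,fy=11,interpolation=cv2.INTER_CUBIC))
```

```text
(no output)
```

View pics/s8d.png

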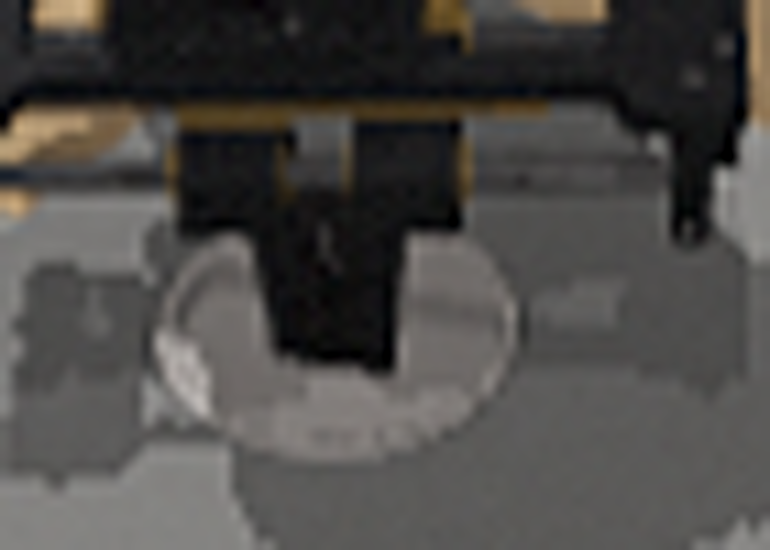

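Request:
carry_out(increments=[[0,[0,0,0],4],[0,[0,0,0],8],[0,[0,0,0],12],[0,[0,0,0],16],[0,[0,0,0],20],[0,[0,0,0],24],[0,[0,0,0],28],[0,[0,0,0],32],[0,[0,0,0],36],[0,[0,0,0],40],[0,[0,0,0],40]])

```text
time_s: 11.33
eef_pos: [0.5099, -0.0031, 0.1115]
eef_rot: [0.642, 0.767, 0.001, 0.002]
wrist_force: [-3.4, 1.4, 24.9]
grip_width: 0.0005
```

Run:
```python
from h import *
np.set_printoptions(precision=4,suppress=True)
o=manip.get_obs();print(o['eef_pos'],o['wrist_force'],o['torque'],o['qpos'])
p=pic('scene','s9.png')
i=cv2.imread('pics/s9.png');cv2.imwrite('pics/s9d.png',cv2.resize(i[135:185,200:270],None,fx=11,fy=11,interpolation=cv2.INTER_CUBIC))
```

```text
[ 0.5099 -0.0031  0.1115] [-3.3604  1.3907 24.8572] [0.0842 0.3794 0.0285] [-0.2363  0.4186  1.7081  0.0001  1.0109 -0.4133]
```

View pics/s9d.png

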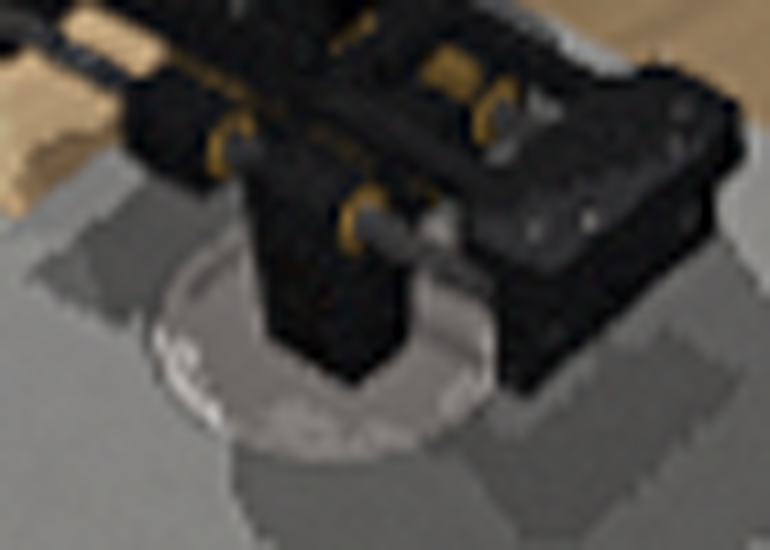

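Request:
carry_out(increments=[[0,[0,0,0],4],[0,[0,0,0],8],[0,[0,0,0],12],[0,[0,0,0],16],[0,[0,0,0],16]])

```text
time_s: 11.8
eef_pos: [0.5103, -0.0033, 0.1116]
eef_rot: [0.742, 0.67, 0.001, 0.002]
wrist_force: [-0.3, 0.3, 23.2]
grip_width: 0.0001
```

Run:
```python
from h import *
np.set_printoptions(precision=4,suppress=True)
o=manip.get_obs();print(o['eef_pos'],o['eef_rot'],o['wrist_force'],o['torque'],o['qpos'])
p=pic('scene','s10.png')
i=cv2.imread('pics/s10.png');cv2.imwrite('pics/s10d.png',cv2.resize(i[135:185,200:270],None,fx=11,fy=11,interpolation=cv2.INTER_CUBIC))
```

```text
[ 0.5103 -0.0033  0.1116] [0.7424 0.67   0.0015 0.0021] [-0.2668  0.2734 23.1626] [-0.036   0.0842  0.0236] [-0.2364  0.4187  1.7077  0.0001  1.0101 -0.1341]
```

View pics/s10d.png

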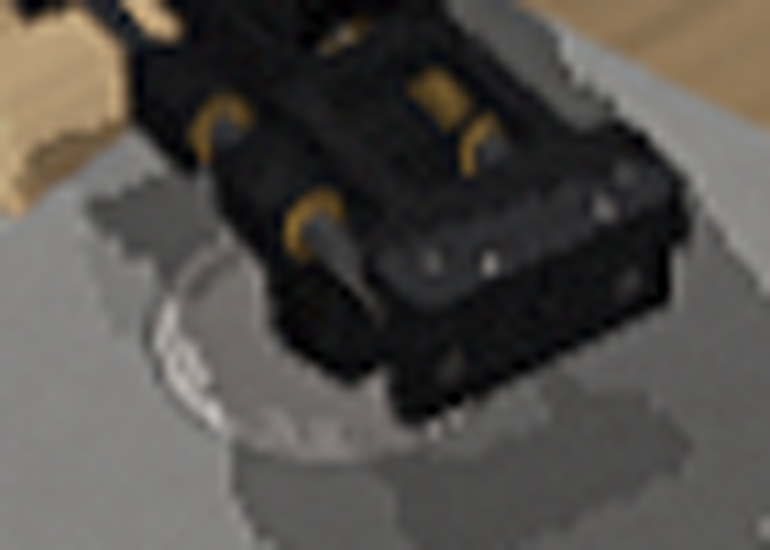

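Request:
carry_out(increments=[[0,[0,0,0],4],[0,[0,0,0],8],[0,[0,0,0],12],[0,[0,0,0],16],[0,[0,0,0],16]])

```text
time_s: 12.27
eef_pos: [0.5108, -0.0025, 0.1117]
eef_rot: [0.828, 0.56, 0.003, 0.002]
wrist_force: [3.4, 5.7, 20.9]
grip_width: 0.0004
```

Run:
```python
from h import *
np.set_printoptions(precision=4,suppress=True)
o=manip.get_obs();print(o['eef_pos'],o['eef_rot'],o['wrist_force'],o['torque'],o['qpos'],o['effort'])
p=pic('scene','s11.png')
i=cv2.imread('pics/s11.png');cv2.imwrite('pics/s11d.png',cv2.resize(i[135:185,200:270],None,fx=11,fy=11,interpolation=cv2.INTER_CUBIC))
```

```text
[ 0.5108 -0.0025  0.1117] [0.8282 0.5605 0.0027 0.0018] [ 3.4241  5.7195 20.8654] [ 0.8813 -0.5299  0.3963] [-0.2353  0.4189  1.7072  0.0019  1.0091  0.1445] [ -3.4383 -30.1256 -13.6199  -0.9921   0.3717   1.3417]
```

View pics/s11d.png

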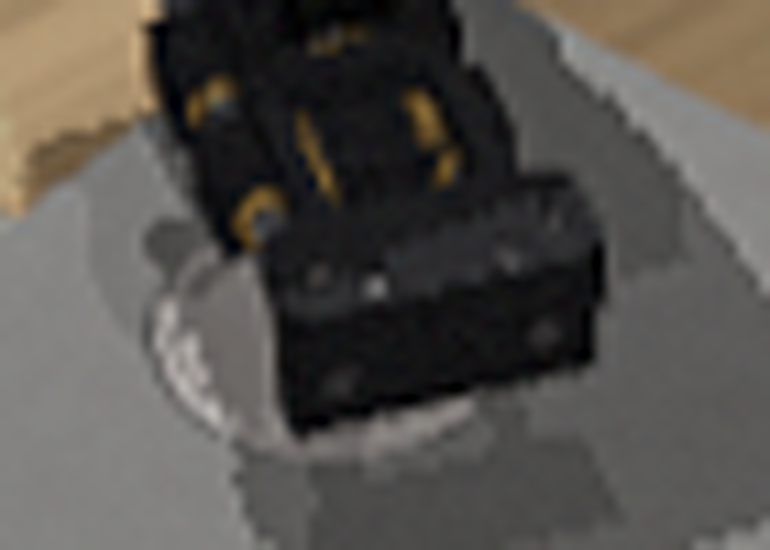

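Request:
carry_out(increments=[[0,[0,0,0],3],[0,[0,0,0],6],[0,[0,0,0],9],[0,[0,0,0],12],[0,[0,0,0],12]])

```text
time_s: 12.73
eef_pos: [0.5107, -0.0024, 0.1117]
eef_rot: [0.882, 0.472, 0.003, 0.002]
wrist_force: [2.7, 5.7, 21.8]
grip_width: 0.0006
```

Run:
```python
from h import *
np.set_printoptions(precision=4,suppress=True)
o=manip.get_obs();print(o['eef_pos'],o['eef_rot'],o['wrist_force'],o['torque'],o['qpos'],o['effort'])
```

```text
[ 0.5107 -0.0024  0.1117] [0.8818 0.4716 0.0027 0.0015] [ 2.6711  5.6544 21.7616] [ 0.9158 -0.4286  0.7442] [-0.2351  0.4189  1.7073  0.0016  1.0093  0.3525] [ -3.7834 -29.9019 -13.7661  -0.8317   0.2315   1.4183]
```

Request:
carry_out(increments=[[0,[0,0,0],-6],[0,[0,0,0],-12],[0,[0,0,-0.3],-12],[0,[0,0,-0.6],-12],[0,[0,0,-1.5],-12],[0,[0,0,-3],-12],[0,[0,0,-5],-12],[0,[0,0,-7],-12],[0,[0,0,-9],-12],[0,[0,0,-10],-12],[0,[0,0,-10],-12]])

```text
time_s: 13.65
eef_pos: [0.5091, -0.003, 0.2104]
eef_rot: [0.827, 0.562, 0.001, 0.001]
wrist_force: [0.4, 1.1, -0.4]
grip_width: 0.0003
```

Run:
```python
from h import *
np.set_printoptions(precision=4,suppress=True)
o=manip.get_obs();print(o['eef_pos'],o['eef_rot'],o['wrist_force'],o['torque'])
p=pic('scene','s12.png')
i=cv2.imread('pics/s12.png');cv2.imwrite('pics/s12d.png',cv2.resize(i[120:200,170:280],None,fx=7,fy=7,interpolation=cv2.INTER_CUBIC))
```

```text
[ 0.5091 -0.003   0.2104] [0.8273 0.5617 0.0007 0.0007] [ 0.4321  1.136  -0.3547] [ 0.0074 -0.0717  0.0674]
```

View pics/s12d.png

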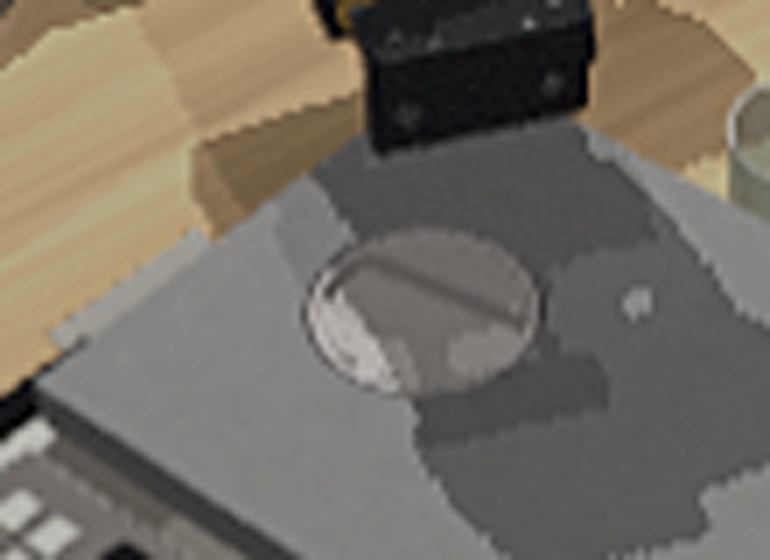

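```bash
cat > an.py <<'E'
from cov import *
p=manip.get_image('scene')
def P(u,v): return onz(p,(170+u/7-.5,120+v/7-.5),.122)
for A,B in(((370,260),(520,325)),((325,290),(370,260)),((45,385),(290,555))):
    a,b=P(*A),P(*B);d=b-a;print(a,b,np.hypot(*d[:2]),np.degrees(np.arctan2(d[1],d[0])))
im=cv2.resize(p['color'][120:200,170:280,::-1],None,fx=7,fy=7,interpolation=cv2.INTER_CUBIC)
for phi,c in((1.571,(0,255,0)),(1.3,(0,0,255))):
  c_,s_=np.cos(-phi),np.sin(-phi)
  P3=[up(.0,-.06+c_*x-s_*y,.075+s_*x+c_*y,.122) for x,y in((-.015,-.039),(.015,-.039),(.015,.039),(-.015,.039))]
  u=np.round((proj(p,P3)+.5-[170,120])*7).astype(np.int32);cv2.polylines(im,[u.reshape(-1,1,2)],True,c,1)
cv2.imwrite('pics/an.png',im)
E
python3 an.py
```

```text
[ 0.47450475 -0.0022695   0.122     ] [0.53833527 0.01829846 0.122     ] 0.06706247512274038 17.860374612006346
[ 0.47654767 -0.02501454  0.122     ] [ 0.47450475 -0.0022695   0.122     ] 0.022836601665001646 95.13244253189495
[ 0.44998644 -0.13170944  0.122     ] [ 0.57295068 -0.11222214  0.122     ] 0.12449882978917688 9.005304107095983
```

View pics/an.png

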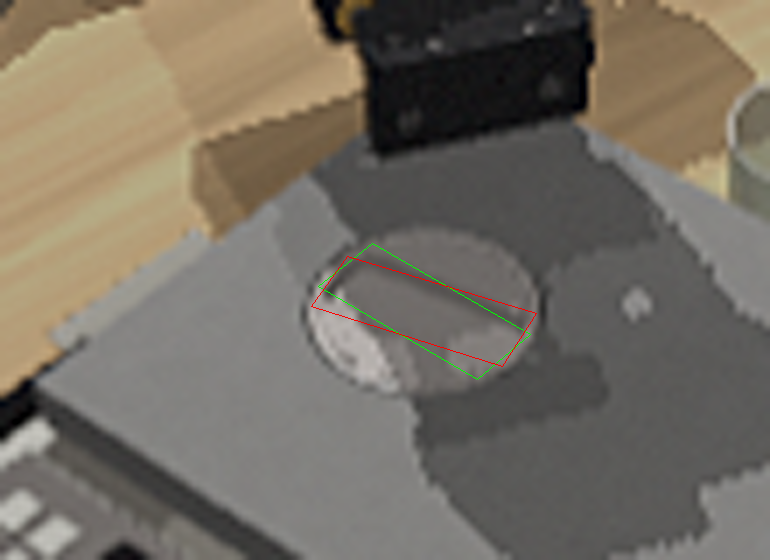

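Request:
carry_out(increments=[[0,[-3,0,-0.5],0],[0,[-6,0,-1],0],[0,[-9,0,-2],0],[0,[-12,0,-2],0],[0,[-15,0,-2],0],[0,[-18,0,-2],0],[0,[-21,0,-2],0],[0,[-24,0,-2],0],[0,[-24,0,-2],0],[0,[-24,0,-2],0]])

```text
time_s: 14.58
eef_pos: [0.4195, -0.2265, 0.2277]
eef_rot: [0.828, 0.561, -0.0, -0.001]
wrist_force: [-0.1, -0.9, -0.9]
grip_width: 0.0007
```

```bash
cat > top.py <<'E'
from cov import *
import sys
n=sys.argv[1]
p=pic('top',n+'.png');s=pic('scene',n+'s.png')
im=cv2.imread('pics/'+n+'.png')[188:238,236:296]
cv2.imwrite('pics/'+n+'z.png',cv2.resize(im,None,fx=11,fy=11,interpolation=cv2.INTER_CUBIC))
im=cv2.imread('pics/'+n+'s.png')[140:180,200:260]
cv2.imwrite('pics/'+n+'sz.png',cv2.resize(im,None,fx=12,fy=12,interpolation=cv2.INTER_CUBIC))
E
python3 top.py e1
```

```text
(no output)
```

View pics/e1z.png

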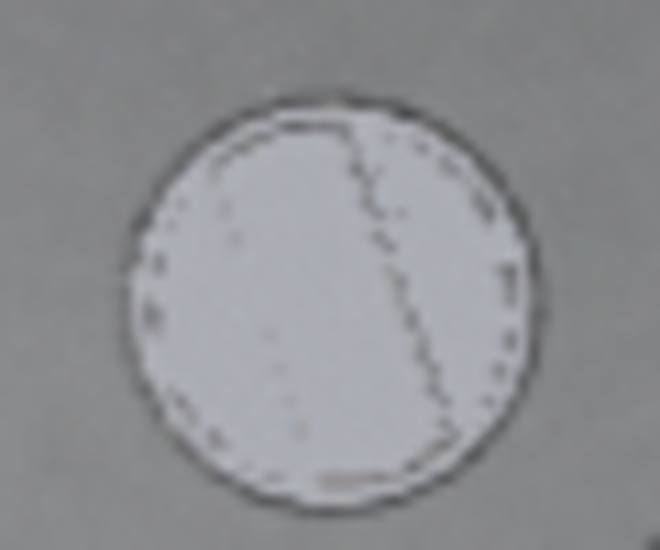

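View pics/e1sz.png

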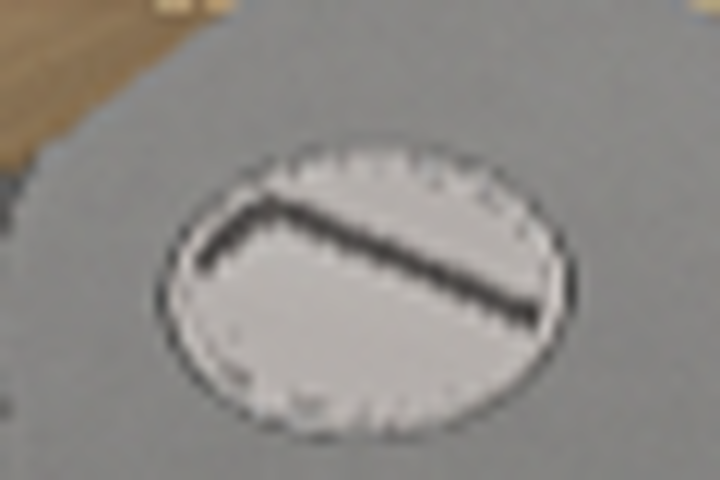

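View pics/e1.png

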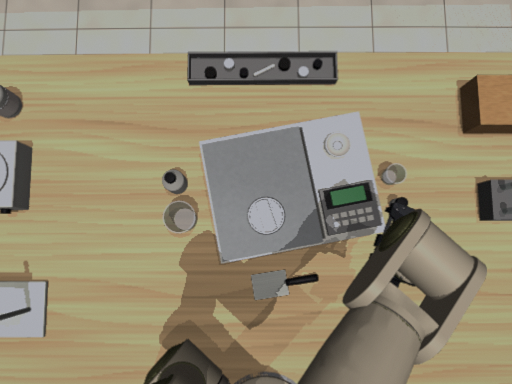

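Request:
carry_out(increments=[[0,[3,0,0],-4],[0,[6,0,0],-8],[0,[9,0,0],-12],[0,[12,0,0],-16],[0,[15,0,0],-20],[0,[18,0,0],-24],[0,[21,0,0.5],-27],[0,[24,0,1],-27],[0,[24,0,2],-27],[0,[24,0,4],-27],[0,[24,0,6],-27],[0,[24,0,7.5],-27],[0,[24,0,8],-27],[0,[24,0,8],-27]])

```text
time_s: 15.85
eef_pos: [0.508, -0.0024, 0.148]
eef_rot: [0.673, 0.74, -0.001, -0.001]
wrist_force: [0.1, 0.6, -0.8]
grip_width: 0.0007
```

Run:
```python
from h import *
np.set_printoptions(precision=4,suppress=True)
o=manip.get_obs();print(o['eef_pos'],o['eef_rot'],o['wrist_force'],o['torque'])
```

```text
[ 0.508  -0.0024  0.148 ] [ 0.6729  0.7397 -0.0007 -0.0012] [ 0.0537  0.5712 -0.8118] [-0.0595 -0.0489  0.0261]
```

Request:
carry_out(increments=[[0,[0,0,0.6],0],[0,[0,0,1.2],0],[0,[0,0,1.8],0],[0,[0,0,2.3],0],[0,[0,0,2.8],0],[0,[0,0,3.2],0],[0,[0,0,3.5],0],[0,[0,0,3.65],0],[0,[0,0,3.65],0],[0,[0,0,3.65],0]])

```text
time_s: 16.68
eef_pos: [0.5087, -0.003, 0.1131]
eef_rot: [0.673, 0.739, -0.0, -0.0]
wrist_force: [-2.6, 0.0, 5.2]
grip_width: 0.0004
```

Touching the floor lightly; press slightly more and turn in small steps.

Request:
carry_out(increments=[[0,[0,0,0.1],0],[0,[0,0,0.15],4],[0,[0,0,0.15],8],[0,[0,0,0.15],12],[0,[0,0,0.15],16],[0,[0,0,0.15],20],[0,[0,0,0.15],22],[0,[0,0,0.15],22]])

```text
time_s: 17.35
eef_pos: [0.5098, -0.0026, 0.1123]
eef_rot: [0.802, 0.597, 0.001, 0.001]
wrist_force: [0.5, 4.0, 7.1]
grip_width: 0.0004
```

```bash
cat > o.py <<'E'
from h import *
np.set_printoptions(precision=4,suppress=True)
o=manip.get_obs();print(o['eef_pos'],o['wrist_force'],o['torque'],'yaw',2*np.degrees(np.arctan2(o['eef_rot'][1],o['eef_rot'][0]))-90)
E
python3 o.py
```

```text
[ 0.5098 -0.0026  0.1123] [0.468  3.9617 7.0941] [ 0.5861 -0.2033  0.1879] yaw -16.73459859963822
```

Request:
carry_out(increments=[[0,[0,0,0.05],2],[0,[0,0,0.05],5],[0,[0,0,0.05],5]])

```text
time_s: 17.6
eef_pos: [0.5102, -0.0026, 0.1122]
eef_rot: [0.828, 0.561, 0.002, 0.001]
wrist_force: [2.2, 4.7, 10.0]
grip_width: 0.0006
```

```bash
python3 o.py
```

```text
[ 0.5102 -0.0026  0.1122] [ 2.1944  4.6514 10.0493] [ 0.7427 -0.3064  0.4532] yaw -21.739063304512243
```

Request:
carry_out(increments=[[0,[0,0,0],2],[0,[0,0,0],5],[0,[0,0,0],5]])

```text
time_s: 17.85
eef_pos: [0.5104, -0.0025, 0.1122]
eef_rot: [0.851, 0.525, 0.002, 0.001]
wrist_force: [2.9, 5.2, 9.4]
grip_width: 0.0004
```

```bash
python3 o.py
```

```text
[ 0.5104 -0.0025  0.1122] [2.9327 5.151  9.3714] [ 0.8538 -0.4384  0.589 ] yaw -26.715664339387914
```

Request:
carry_out(increments=[[0,[0,0,-0.3],0],[0,[0,0,-0.7],0],[0,[0,0,-1.2],0],[0,[0,0,-2.0],0],[0,[0,0,-4.0],0],[0,[0,0,-7],0],[0,[0,0,-10],0],[0,[-3,0,-11],0],[0,[-6,0,-11.5],0],[0,[-9,0,-11.5],0],[0,[-12,0,-11.5],0],[0,[-15,0,-11.5],0],[0,[-18,0,-11.5],0],[0,[-21,0,-11.5],0],[0,[-24,0,-11.5],0],[0,[-24,0,-11.5],0]])

```text
time_s: 19.18
eef_pos: [0.3996, -0.2211, 0.2266]
eef_rot: [0.852, 0.523, -0.0, 0.001]
wrist_force: [-0.4, 0.3, 0.0]
grip_width: 0.0004
```

```bash
python3 top.py e2
```

```text
(no output)
```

View pics/e2z.png

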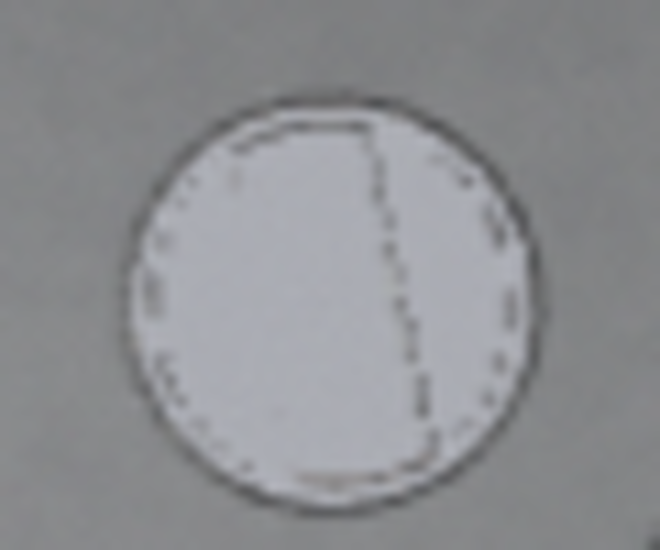

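View pics/e2sz.png

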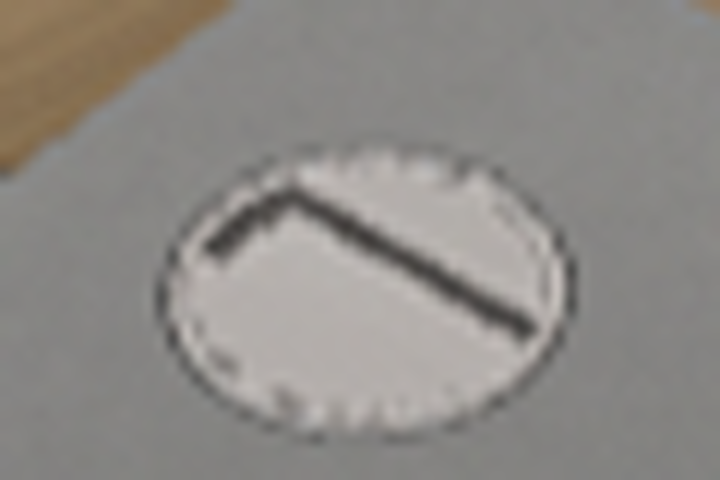

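View pics/e2.png

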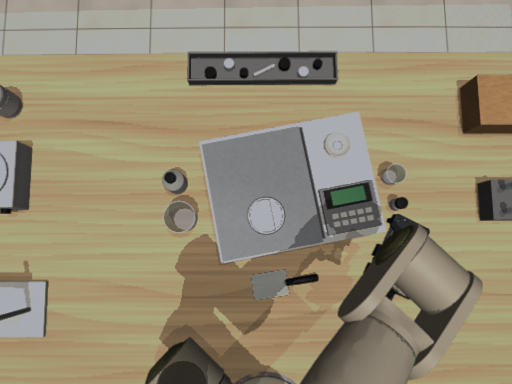

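```bash
cat > ml.py <<'E'
from cov import *
def fit(p,f,z,A,B,half=2.5,dark=True):
    g=cv2.cvtColor(cv2.imread('pics/'+f),cv2.COLOR_BGR2GRAY).astype(np.float32)
    A,B=np.array(A,float),np.array(B,float);d=(B-A)/np.linalg.norm(B-A);n=np.array([-d[1],d[0]])
    pts=[]
    for it in range(3):
        pts=[]
        for s in np.linspace(0.08,.92,50):
            c=A+s*(B-A);o=np.linspace(-half,half,41);q=c+o[:,None]*n
            v=cv2.remap(g,q[:,0].astype(np.float32).reshape(1,-1),q[:,1].astype(np.float32).reshape(1,-1),cv2.INTER_LINEAR)[0]
            if dark: wt=np.maximum(np.median(v)-v-4,0)
            else: wt=np.abs(np.gradient(v));wt=np.where(wt>wt.max()*.5,wt,0)
            if wt.sum()>5: pts.append(c+n*(wt*o).sum()/wt.sum())
        pts=np.array(pts)
        l=cv2.fitLine(pts.astype(np.float32),cv2.DIST_HUBER,0,.01,.01).ravel()
        m=l[2:];dd=l[:2]*np.sign(l[:2]@d);L=np.linalg.norm(B-A);t0=(A-m)@dd;A,B=m+dd*t0,m+dd*(t0+L)
        d=dd;n=np.array([-d[1],d[0]])
    a,b=onz(p,A,z),onz(p,B,z);e=b-a
    return len(pts),A,B,np.degrees(np.arctan2(e[1],e[0]))%180
if __name__=='__main__':
  t=manip.get_image('top');s=manip.get_image('scene')
  T=lambda u,v:(236+u/11-.5,188+v/11-.5)
  S=lambda u,v:(200+u/12-.5,140+v/12-.5)
  print('t start',fit(t,'t1.png',.1446,T(150,230),T(490,192)))
  print('t e1',fit(t,'e1.png',.122,T(450,420),T(345,130)))
  print('t e2',fit(t,'e2.png',.122,T(435,450),T(368,130)))
  print('s e1',fit(s,'e1s.png',.122,S(285,208),S(530,318)))
  print('s e2',fit(s,'e2s.png',.122,S(300,195),S(530,332)))
  print('cover right edge top',fit(t,'e2.png',.122,(322,238),(303,130),dark=False))
  print('cover left edge',fit(t,'e2.png',.122,(221,258),(203,150),dark=False))
  print('deck front',fit(t,'e2.png',.1,(384,231),(222,261),dark=False))
E
python3 ml.py
```

```text
t start (50, array([249.14881432, 208.52303853]), array([280.06663511, 205.14752798]), np.float64(95.91508171574186))
t e1 (49, array([276.11491783, 225.78509409]), array([266.82738744, 199.32949338]), np.float64(18.685557716184853))
t e2 (48, array([274.74600483, 228.46657734]), array([269.07859971, 199.29020543]), np.float64(10.32246921684834))
s e1 (50, array([223.17282588, 157.01531448]), array([243.78257521, 165.73920817]), np.float64(18.438558021420047))
s e2 (50, array([224.33375392, 156.03737837]), array([243.64461777, 167.20840903]), np.float64(10.263917633648534))
cover right edge top (50, array([324.43961405, 237.49715566]), array([301.23655302, 130.32151129]), np.float64(10.804188638616857))
cover left edge (50, array([220.7897492 , 258.03268461]), array([201.78007451, 150.20582163]), np.float64(10.246750186391616))
deck front (50, array([384.1775071, 231.9669773]), array([222.12263979, 261.66913405]), np.float64(99.92871354559287))
```

Run:
```python
from cov import *
from ml import fit
s=manip.get_image('scene');t=manip.get_image('top')
cv2.imwrite('pics/fin.png',s['color'][:,:,::-1])
for th in(0,.01,.03,.12): print(th,proj(s,up(th,-.06,.075,.122))[0],proj(s,up(th,-.15,-.043,.122))[0])
c=manip.cut_out('slot_disc',s)[0];cn=max(cv2.findContours(c['pixels'].astype(np.uint8),0,2)[0],key=cv2.contourArea);print(cv2.fitEllipse(cn)[0])
a=cv2.imread('pics/t0.png');b=t['color'][:,:,::-1]
for n in('dish','beaker','buffer_bottle','storage_vial','small_beaker','spatula'):
    r=manip.find_in(n,t);print(n,[(np.round(x['rect']),round(x['conf'],2)) for x in r[:1]])
```

```text
0 [229.9657165 163.7112283] [172.71938036 173.565608  ]
0.01 [230.00093382 163.22273969] [172.60872086 172.83372335]
0.03 [230.08847128 162.25284669] [172.40925317 171.37674279]
0.12 [230.76909191 158.01537018] [171.88348449 164.94566916]
(229.7957763671875, 164.61459350585938)
dish [(array([327., 134., 354., 156.]), 0.75)]
beaker [(array([163., 203., 198., 234.]), 0.65)]
buffer_bottle [(array([165., 170., 189., 193.]), 0.64)]
storage_vial [(array([387., 200., 407., 214.]), 0.46)]
small_beaker [(array([382., 163., 409., 179.]), 0.91)]
spatula [(array([250., 270., 319., 301.]), 0.57)]
```

View pics/fin.png

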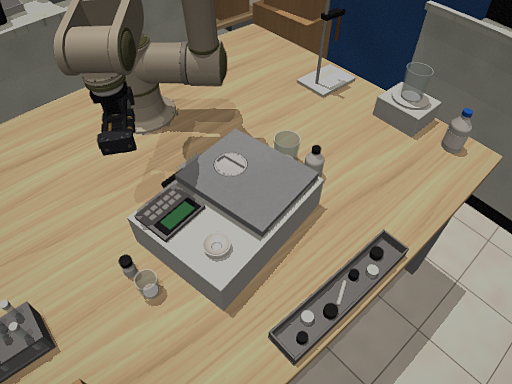

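The picture shows the cover lying flat with its disc at about (230,164). The slot is square to the hinge, the bystanders are in place and the gripper is clear.

```bash
python3 -c "
from station import manip
print(manip.sign_off())"
```

```text
the job is handed in; nothing more can be done
None
```

The cover is shut, the fastener is turned to its locked stop, and the cover stayed down after I let go. I handed the job in at about 19.5 s; no verdict is reported.

**What I did:** I set the closed fingertips in the slot, pressed the cover down and turned the fastener clockwise.

After the first turn I lifted off and found the slot about 8° short. The likely cause is that I turned the tool back while still pressing, which dragged the disc back. The cover was already held by then, so I put the fingertips back in the slot and turned to the stop. The moment reached about 0.6 N m, against 0.1 N m needed to turn it. Then I lifted straight off.

**Last checks:**
- **Fastener:** the slot lies at 10.3° in both camera views. The analyser edges measure 9.9–10.8°, so the slot is square to the hinge within about 0.5°.
- **Cover:** the disc's place in the picture is within about 1 pixel of where it should be with the cover shut, and it stayed there with the robot away.
- **Bystanders:** all six things around it are where they were, within a few pixels of detection scatter.
- **Forces:** the highest wrist force I read was about 35 N.

**Disagreement:** the tool stopped at z = 0.111 to 0.112 m, though the slot floor should be at 0.106 m. The fingertips also looked higher in the pictures than the model predicted. I did not find out why. A side-to-side test met resistance both ways, and the slot turned with the tool, so I took the fingertips to be in the slot.

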